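# Set the telescoping length gauge to its marker and hold it

## Robot

A 7-joint arm with a two-finger parallel gripper is mounted at the origin on a cart in front of the work surface, level with it; the furniture and walls round the work are solid. World frame = base frame: x ahead of the robot, y to its left, z up, the work surface at z = 0. Lengths are in m, angles in rad, forces in N, time in s.
With the tool pointing down it reaches from about 0.4 to 0.925 m from the base axis. Payload 5.6 kg.
Tool frame: the origin (TCP) lies midway between the tips of the shut fingers; the grasp point (between the pads) lies 19 mm behind it; z points along the fingers, y is the line along which they close (so a half turn about z gives the same grasp; the last joint's range is limited). The gripper opens to 85 mm and grips with 20 to 120 N. Pads are 22 mm wide; open, the fingers measure 114 mm over their backs; the gripper's body (76 mm by 85 mm) begins 54 mm behind the grasp point. The pads swing forward as they close: fully open they stand 13 mm farther back than shut.
Start: joints at [-1.146, 0.468, -0.012, 1.603, 0.006, 1.071, -0.056], TCP at [0.293, 0.58, 0.231] pointing down, gripper open.
Joint ranges: [-2.53, 2.53], [-0.31, 2.02], [-1.57, 1.55], [0.28, 2.44], [-1.29, 4.43], [0.15, 1.84], [-2.92, 2.92]. Speed limits (rad/s): [2.57, 2.57, 3.14, 3.14, 3.14, 3.14, 3.14].

## Interface

Orientations are given as a rotation vector (axis times angle).
In Python, from workcell import bot gives the robot as it stands. The module is installed in compiled form; this text tells all that it offers.
- The arm moves only by the tool step_arm, never from a script. Its argument "increments" is a list of rows, each a list of 3 entries, a list of its own where there are three numbers: the shift along the tool's x, y, z in mm, then the turn, a rotation vector about the tool's x, y, z in rad, then the closure, from 0 (fully open) to 1 (shut). In form: [[[dx, dy, dz], [wx, wy, wz], hand], ...]. A call has 1 to 5 rows; each row is the pose to reach, as a shift and turn from the pose commanded when the call began, along the tool's axes at that moment; what a row does not reach only later rows make up. A row lasts 1/8 s, in which the tool goes at most 62.5 mm and 10.7 degrees, less where a joint would pass 70% of its speed; a pose out of reach is approached as far as the arm can. A call with a gripper value outside its range is refused whole. The fingers move at their own pace and stop on an object; the grip force is fixed at half the most. Time passes only in rows, so rows that repeat a pose let the fingers close. It gives the time, the measured TCP pose, the force, the opening and the grip force at its end, in the units of the state.
- bot.observe(): the state, without advancing time (a new reading comes with each control period).
- bot.read_camera(name): name is "side" or "top" or "wrist"; returns a dict with "frame" (480x640x3 uint8, blue, green, red), "fx", "fy", "cx", "cy" (pixels), "R" (3x3) and "t" (3): a world point X has camera coordinates R X + t; the wrist camera has in their place "tool_from_camera" (4x4, takes a point from camera to tool coordinates, whose origin is the TCP and whose axes are the flange's). Camera axes: x right, y down, z forward; pixel columns grow to the right and rows downward; lengths in m; the calibration is good to about 2 mm. A picture is of the moment at which its call begins: read the wrist's pose just before it. There is no depth.
- bot.finish_job(): hands the job in; it is judged then, once.
The state is a dict: "t": time; "q": joint angles; "joint_vel": joint speeds; "effort": joint torques, N m; "eef_pos": TCP position; "tcp_rot": TCP orientation; "contact_force": force on the tool from outside, world axes, zero at the start; "ft_torque": the same for the moment, N m; "gripper_width": opening from 0.0 (shut) to 1.0 (fully open); "finger_force": force on a finger pad.
Only numpy, scipy, OpenCV 4.12 (cv2) and the standard library are available. Lean on these libraries where they do the work, as an engineer would, in place of code of your own. Each camera call takes 0.05 s, during which the arm holds its last target. There are 200 camera calls.

## Task

First take the wooden sample block out of the length gauge on the bench, lay it in the shallow wooden tray and let go of it. Then push the round lock button on top of the gauge's housing fully down (it stays down) to release the telescoping arm, draw the arm out by its upright grip until its pointer lines up with the small marker clip on the rule, and finish while still holding it there, because a spring pulls it home if you let go. Do not shift the marker clip and leave the other things on the bench where they are.

Things in the scene. Friction and masses are not known exactly. Their poses are not given: they have to be found in the camera images.
- gauge: Length gauge, fixed: dark steel base plate 10 mm thick, x=-120..150, y=-63 (beside the housing -40)..40 mm. Origin on the bench, under the arm's axis; x is the direction in which the arm extends, z up. Grey housing x=-110..-30, 52 mm wide, top z=62. Fixed end stop 60 mm wide, 50 mm high, its face at x=122. Aluminium rule with ticks every 10 mm along the -y side (top z=14).
- upright_grip (a point): Centre of the graspable upper part of the arm's upright steel grip: a post 20 mm (along the gauge's x) by 24 mm (along y), standing free from z=40 to its top at z=86 mm above the bench; this point is 68 mm above the bench, on the post's axis. Axes as the gauge. With the arm home it is 40 mm in front of the housing and moves with the arm. The nose plate (50 mm wide, 16 to 48 mm high) is the post's front face.
- gauge_arm (a joint): Extension of the telescoping arm in m along the gauge's x: 0 = home, at most 0.095. A spring pulls it home with about 3.2 N at 0 rising to 7 N at 0.095. While the lock button is up the arm is locked (about 1 mm of play); with the sample block in the gauge it can only go about 10 mm.
- pointer_tip (a point): Tip of the arm's thin steel pointer (2.5 mm wide) over the rule, 22 mm above the bench, 39 mm to the -y side of the arm's axis. Moves with the arm.
- marker_tip (a point): Tip of the marker clip's pointed tongue, 18 mm above the bench, 44 mm to the -y side of the arm's axis. The clip is a steel piece 14 x 12 mm, 29 mm high, on the outer edge of the rule; its tongue points at the rule. Axes as the gauge. The arm is set when pointer_tip and marker_tip have the same x in the gauge's frame. The clip starts between 35 and 85 mm of arm extension and slides stiffly (4 N) if pushed.
- lock_button (a joint): Travel of the lock button in m: 0 = up (locked), 0.006 = fully down (released). It takes about 3 N to push and stays where it is left.
- button_top (a point): Centre of the top of the round black lock button, diameter 22 mm, on the housing; 76 mm above the bench when up, 70 mm when down.
- sample_center (a point): Centre of the loose plain wooden sample block, 45 x 90 x 45 mm (its own x, y, z; 90 mm along its y), lying flat on the gauge's plate between nose plate and end stop (some 5 mm free at each end), its y along the gauge's x, centre 32.5 mm above the bench. About 0.1 kg. Grasp it across the 45 mm.
- tray: Shallow open wooden tray, fixed, 150 (its x) x 140 mm (its y), 25 mm high, walls and floor 6 mm. Origin on the bench under its centre. Inner floor 6 mm above the bench. Between gauge and tray stands the machine's cast fence (world y about -0.06 to 0.06 m), 0.10 m high at x below 0.5 m, up to 0.22 m beyond; carry things over it.
- cutter: Bystander, to be left alone: steel cutter block, a 70 mm disc 40 mm high. Origin under its middle, on the bench.
- spanner: Bystander, to be left alone: dark open-ended spanner 182 mm long. Origin under its middle, on the bench.
- offcut: Bystander, to be left alone: small flat wooden offcut 50 x 70 x 18 mm. Origin under its middle, on the bench.
- ring_collar: Bystander, to be left alone: pale steel collar, 49 mm, 30 mm high. Origin under its middle, on the bench.
- bench_chisel: Bystander, to be left alone: chisel, 250 mm. Origin under its middle, on the bench.
There are look-alikes about, which are no part of the job. Of the things that look like the part that bears sample_center, the larger one is meant.

How it is judged:
On the way, in this order (a step that is already met when the one before it is completed fails the run):
1. the sample block lies released in the tray (x of sample_center in the frame of tray between -0.055 and 0.055 m and y of sample_center in the frame of tray between -0.055 and 0.055 m and height (world z) of sample_center below 0.045 m and linear speed of sample below 0.03 m/s and contact force between the fingers and sample below 0.1 N), for 0.2 s.
2. the lock button is pushed down (value of joint lock_button above 0.0045 m), for 0.1 s.
At the end, for the whole second after the job is handed in: The sample block lies released in the tray, the lock button is down, and the arm is held still by the gripper (contact force over 1 N) with its pointer within 4 mm of the marker clip's tongue along the rule, through the last second (all of step 1 and value of joint lock_button above 0.0045 m and x of pointer_tip in the frame of marker_tip between -0.004 and 0.004 m and velocity of joint gauge_arm between -0.01 and 0.01 m/s and contact force between the fingers and gauge_arm above 1 N); the arm keeps its last pose, push and grip.
It fails at once if the marker clip is shifted by more than 4 mm (distance of marker_tip from where it was at the start of the episode above 0.004 m).
It fails at once if a bystander is moved by more than 30 mm (distance of any of cutter, spanner, offcut, ring_collar, bench_chisel from where it was at the start of the episode above 0.03 m).
It also fails if it takes over 64 s, if anything falls off the work surface, if the arm or the gripper's body presses on something with over 40 N, if the wrist force passes 120 N, or if a joint passes its speed limit or range.

## Working session

There is one attempt and no reset: what is moved stays moved. The work goes in short steps, Python scripts to look and compute and a tool call to move; the robot and the scene stay as the last step left them, time stands still between calls to the robot, and variables do not carry over. Pictures are saved under pics/ and viewed, at most 10 in all, crops included, and the job is handed in when it is done.

Besides the shell and the picture viewer there is one more tool, called after "Request:" in YAML: its name, and indented under it one key for each argument. step_arm: Moves the arm, as the interface text tells. Its arguments: {"type":"object","properties":{"increments":{"type":"array","items":{"type":"array"}}},"required":["increments"]}

```bash
mkdir -p pics; cat > h.py <<'E'
import numpy as np, cv2
from scipy.spatial.transform import Rotation as Ro
from workcell import bot
def save(name,fn):
    s=bot.observe(); c=bot.read_camera(name); cv2.imwrite('pics/'+fn,c['frame'])
    if name=='wrist':
        T=np.eye(4);T[:3,:3]=Ro.from_rotvec(s['tcp_rot']).as_matrix();T[:3,3]=s['eef_pos']
        M=np.linalg.inv(T@np.array(c['tool_from_camera'])); R,t=M[:3,:3],M[:3,3]
    else: R,t=np.array(c['R']),np.array(c['t']).ravel()
    np.savez('pics/'+fn[:-4]+'.npz',R=R,t=t,k=[c['fx'],c['fy'],c['cx'],c['cy']])
    return s
def px2w(fn,u,v,z):
    d=np.load('pics/'+fn+'.npz');fx,fy,cx,cy=d['k'];r=d['R'].T@np.array([(u-cx)/fx,(v-cy)/fy,1]);o=-d['R'].T@d['t']
    return o+r*(z-o[2])/r[2]
def w2px(fn,X):
    d=np.load('pics/'+fn+'.npz');fx,fy,cx,cy=d['k'];p=d['R']@np.array(X)+d['t'];return np.array([fx*p[0]/p[2]+cx,fy*p[1]/p[2]+cy])
E
python3 - <<'E'
from h import *
for n in('top','side','wrist'):s=save(n,n+'0.png')
print(s); 
for n in('top0','side0','wrist0'):
    d=np.load('pics/'+n+'.npz');print(n,-d['R'].T@d['t'],d['k'])
E
```

```text
{'t': 0.1, 'q': array([-1.14601654,  0.46828179, -0.01163306,  1.60355463,  0.00598562,
        1.07140725, -0.0563224 ]), 'joint_vel': array([ 0.00107663, -0.00138256, -0.00060446, -0.00481117,  0.00024576,
        0.00354567, -0.00015735]), 'effort': array([ 9.29674861e-04, -5.33520377e+01,  2.14511604e-02, -2.51963067e+01,
        1.14662960e-02,  4.33787412e-03,  2.96316166e-06]), 'eef_pos': array([0.29289521, 0.57969073, 0.23042878]), 'tcp_rot': array([-7.28140992e-01, -3.05575056e+00,  2.49843870e-03]), 'contact_force': array([ 0.11419997, -0.6325343 , -0.25046196]), 'ft_torque': array([0.00032104, 0.02696443, 0.00398304]), 'finger_force': 0.0, 'gripper_width': 0.9986196398243571}
top0 [ 0.37681795 -0.06682425  1.38161341] [563.76167226 563.76167226 327.99939795 239.76879314]
side0 [ 0.1886737  -0.94850322  0.86649975] [512.29431858 512.29431858 320.20874753 238.64851127]
wrist0 [0.22023914 0.61543061 0.37208486] [343.98666471 343.98666471 320.76771018 236.12698023]
```

View pics/top0.png

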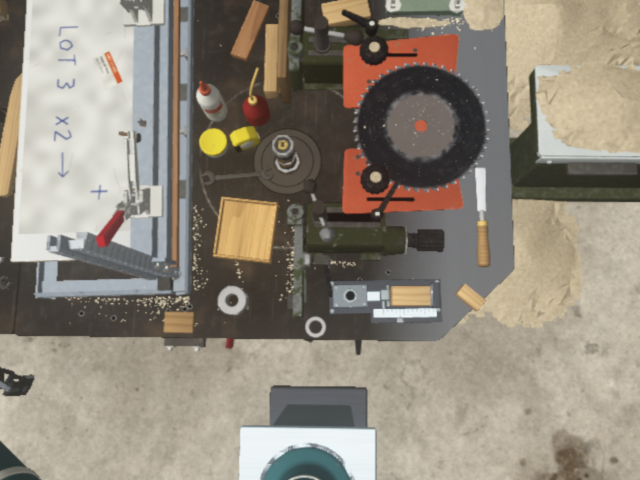

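View pics/side0.png

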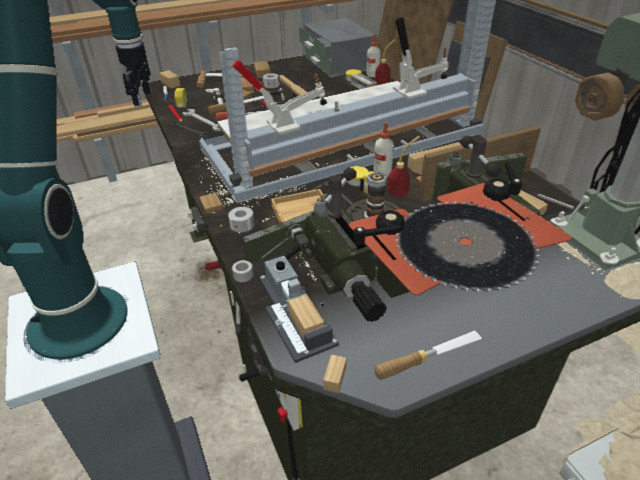

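The top view shows the gauge at about (385,298) with its arm extending to the right. Wooden candidates for the sample are:
- the block in the gauge at (411,296)
- the offcut at (470,296)
- a block at (178,322)
- pieces at (345,12)

The one in the gauge fits the description. The tray is at (246,230). Next I'll take a close crop to check the choice.

```bash
python3 - <<'E'
from h import *
a=cv2.imread('pics/top0.png')[270:335,320:490];cv2.imwrite('pics/c1.png',cv2.resize(a,None,fx=4.6,fy=4.6,interpolation=cv2.INTER_CUBIC))
for p,z in[((331,283),.01),((441,283),.01),((440,320),.01),((349.5,296),.076),((411,296),.055),((219,197),.025),((279,201),.025),((271,265),.025),((213,258),.025)]:print(p,px2w('top0',*p,z).round(4))
E
```

```text
(331, 283) [ 0.4894 -0.0515  0.01  ]
(441, 283) [ 0.4921 -0.3184  0.01  ]
(440, 320) [ 0.4031 -0.3142  0.01  ]
(349.5, 296) [ 0.4544 -0.0952  0.076 ]
(411, 296) [ 0.4571 -0.2396  0.055 ]
(219, 197) [0.6984 0.2277 0.025 ]
(279, 201) [0.6894 0.0787 0.025 ]
(271, 265) [0.5304 0.0942 0.025 ]
(213, 258) [0.5462 0.236  0.025 ]
```

View pics/c1.png

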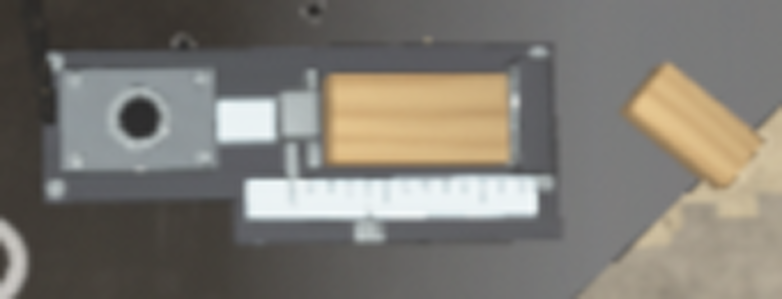

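The crop confirms it. The sample spans crop (327–508, 73–165), with the button at (140,118), post at (299,114), pointer at (291,175) and clip at (369,230). The offcut at (700,120) is smaller and lies outside the gauge.

```bash
python3 - <<'E'
from h import *
P=lambda u,v,z:px2w('top0',320+(u+.5)/4.6-.5,270+(v+.5)/4.6-.5,z)
for n,u,v,z in[('plateTL',48,50,.01),('plateTR',555,44,.01),('plateBR',561,240,.01),('btn',140,118,.076),('sTL',327,73,.055),('sTR',508,71,.055),('sBR',510,163,.055),('sBL',327,165,.055),('post',299,114,.086),('ptr',291,195,.022),('clip',369,232,.029)]:print(n,P(u,v,z).round(4))
s=bot.observe();R=Ro.from_rotvec(s['tcp_rot']).as_matrix();print(R.round(3))
E
```

```text
plateTL [ 0.4955 -0.0491  0.01  ]
plateTR [ 0.5013 -0.3168  0.01  ]
plateBR [ 0.3989 -0.3179  0.01  ]
btn [ 0.4561 -0.0965  0.076 ]
sTL [ 0.4813 -0.1923  0.055 ]
sTR [ 0.4832 -0.2844  0.055 ]
sBR [ 0.4366 -0.2847  0.055 ]
sBL [ 0.4346 -0.192   0.055 ]
post [ 0.4583 -0.1753  0.086 ]
ptr [ 0.4203 -0.1763  0.022 ]
clip [ 0.4016 -0.2158  0.029 ]
[[-0.893  0.451 -0.001]
 [ 0.451  0.893 -0.001]
 [-0.    -0.001 -1.   ]]
```

Request:
step_arm:
  increments:
    - [[-25,-30,-40],[0,0,0],0]
    - [[-60,-75,-60],[0,0,0],0]
    - [[-97,-122,-60],[0,0,0],0]
    - [[-134,-169,-60],[0,0,0],0]
    - [[-170,-216,-60],[0,0,0],0]

```text
t: 0.78
eef_pos: [0.3476, 0.3086, 0.2913]
tcp_rot: [0.728, 3.056, 0.0]
contact_force: [1.2, -1.1, 0.5]
gripper_width: 0.997
finger_force: 0.0
```

Request:
step_arm:
  increments:
    - [[-36,-45,0],[0,0,0],0]
    - [[-72,-92,0],[0,0,0],0]
    - [[-108,-138,0],[0,0,0],0]
    - [[-144,-184,0],[0,0,0],0]
    - [[-180,-230,0],[0,0,0],0]

```text
t: 1.4
eef_pos: [0.4044, 0.0224, 0.2915]
tcp_rot: [0.728, 3.055, 0.001]
contact_force: [0.8, 0.3, 0.2]
gripper_width: 1.0
finger_force: 0.0
```

Request:
step_arm:
  increments:
    - [[-36,-45,0],[0,0,0.18],0]
    - [[-72,-92,0],[0,0,0.36],0]
    - [[-108,-138,0],[0,0,0.54],0]
    - [[-144,-184,20],[0,0,0.72],0]
    - [[-171,-218,60],[0,0,0.9],0]

```text
t: 2.02
eef_pos: [0.46, -0.2504, 0.2321]
tcp_rot: [1.99, 2.425, 0.003]
contact_force: [1.3, 2.4, -0.9]
gripper_width: 1.002
finger_force: 0.0
```

Request:
step_arm:
  increments:
    - [[0,0,0],[0,0,0.175],0.25]
    - [[0,0,0],[0,0,0.175],0.25]

```text
t: 2.28
eef_pos: [0.4583, -0.2478, 0.2305]
tcp_rot: [-2.188, -2.252, 0.003]
contact_force: [-0.7, 0.4, 0.3]
gripper_width: 0.75
finger_force: 0.0
```

```bash
python3 - <<'E'
from h import *
s=save('wrist','w1.png');print(s['eef_pos'],s['tcp_rot'],s['gripper_width'],Ro.from_rotvec(s['tcp_rot']).as_matrix().round(3))
for X in[(.459,-.238,.055),(.4016,-.2158,.029)]:print(w2px('w1',X))
E
```

```text
[ 0.45825666 -0.24775348  0.23050339] [-2.18832281 -2.25242741  0.00261774] 0.7503011211282488 [[-0.029  1.    -0.002]
 [ 1.     0.029 -0.   ]
 [-0.    -0.002 -1.   ]]
[321.77307572 199.84106192]
[264.44147257 170.39924683]
```

View pics/w1.png

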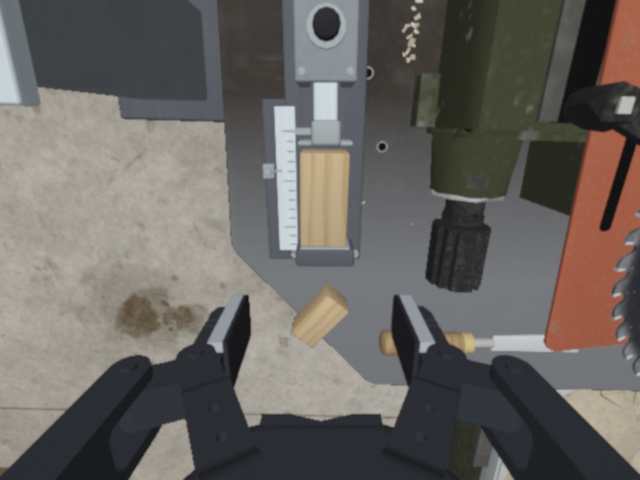

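The wrist view shows the sample at (300–350, 150–247) with its centre at (325,198). The pointer is at about (290,131), the clip at (268,171), the post at (326,131) and the button at (326,24). The vice knob at (455,250) is clear of the descent.

```bash
python3 - <<'E'
from h import *
for n,u,v,z in[('s',301,150,.055),('s',349,150,.055),('s',350,247,.055),('s',300,247,.055),('btn',326,24,.076),('post',326,132,.086),('ptr',292,131.5,.022),('cliptip',275,170.5,.018),('knob',430,250,.06)]:print(n,px2w('w1',u,v,z).round(4))
E
```

```text
s [ 0.439 -0.193  0.055]
s [ 0.4821 -0.1917  0.055 ]
s [ 0.4881 -0.2844  0.055 ]
s [ 0.439  -0.2859  0.055 ]
btn [ 0.458  -0.0985  0.076 ]
post [ 0.4605 -0.1759  0.086 ]
ptr [ 0.4282 -0.1784  0.022 ]
cliptip [ 0.4106 -0.2172  0.018 ]
knob [ 0.5654 -0.2834  0.06  ]
```

Request:
step_arm:
  increments:
    - [[0,3,55],[0,0,0],0.25]
    - [[0,3,110],[0,0,0],0.25]
    - [[0,3,165],[0,0,0],0.25]
    - [[0,3,195],[0,0,0],0.25]
    - [[0,3,212],[0,0,0],0.25]

```text
t: 2.95
eef_pos: [0.462, -0.2463, 0.0186]
tcp_rot: [-2.186, -2.256, -0.001]
contact_force: [0.0, 1.2, 0.2]
gripper_width: 0.75
finger_force: 0.0
```

Request:
step_arm:
  increments:
    - [[0,0,0],[0,0,0],0.5]
    - [[0,0,0],[0,0,0],0.7]
    - [[0,0,0],[0,0,0],0.7]
    - [[0,0,0],[0,0,0],0.7]

```text
t: 3.45
eef_pos: [0.4622, -0.2473, 0.02]
tcp_rot: [2.189, 2.252, 0.001]
contact_force: [0.5, -0.0, -1.5]
gripper_width: 0.517
finger_force: 61.4
```

Request:
step_arm:
  increments:
    - [[0,0,-30],[0,0,0],0.7]
    - [[0,0,-80],[0,0,0],0.7]
    - [[0,0,-135],[0,0,0],0.7]
    - [[0,0,-190],[0,0,0],0.7]
    - [[30,0,-230],[0,0,0],0.7]

```text
t: 4.08
eef_pos: [0.4609, -0.2193, 0.2521]
tcp_rot: [2.192, 2.245, 0.002]
contact_force: [-0.0, 1.7, -0.6]
gripper_width: 0.517
finger_force: 61.6
```

Request:
step_arm:
  increments:
    - [[50,0,0],[0,0,0],0.7]
    - [[100,0,0],[0,0,0],0.7]
    - [[150,0,0],[0,0,0],0.7]
    - [[200,0,0],[0,0,0],0.7]
    - [[250,0,0],[0,0,0],0.7]

```text
t: 4.7
eef_pos: [0.4534, 0.0341, 0.2497]
tcp_rot: [-2.19, -2.252, -0.002]
contact_force: [0.6, -0.8, -1.6]
gripper_width: 0.518
finger_force: 61.6
```

Request:
step_arm:
  increments:
    - [[50,0,0],[0,0,0],0.7]
    - [[100,20,0],[0,0,0],0.7]
    - [[115,70,0],[0,0,0],0.7]
    - [[115,115,0],[0,0,0],0.7]
    - [[115,160,0],[0,0,0],0.7]

```text
t: 5.32
eef_pos: [0.6117, 0.1525, 0.2493]
tcp_rot: [-2.189, -2.254, 0.0]
contact_force: [0.2, 0.4, -1.1]
gripper_width: 0.518
finger_force: 61.7
```

Request:
step_arm:
  increments:
    - [[0,4,55],[0,0,0],0.7]
    - [[0,4,110],[0,0,0],0.7]
    - [[0,4,165],[0,0,0],0.7]
    - [[0,4,210],[0,0,0],0.7]
    - [[0,4,232],[0,0,0],0.7]

```text
t: 5.95
eef_pos: [0.6127, 0.1517, 0.0151]
tcp_rot: [-2.188, -2.251, 0.006]
contact_force: [-29.3, -3.8, 91.0]
gripper_width: 0.523
finger_force: 75.4
```

Request:
step_arm:
  increments:
    - [[0,0,1],[0,0,0],0.7]
    - [[0,0,1],[0,0,0],0.3]
    - [[0,0,1],[0,0,0],0.25]
    - [[0,0,1],[0,0,0],0.25]
    - [[0,0,1],[0,0,0],0.25]

```text
t: 6.58
eef_pos: [0.6148, 0.1522, 0.0167]
tcp_rot: [2.19, 2.252, 0.001]
contact_force: [-0.1, 0.8, 0.1]
gripper_width: 0.752
finger_force: 0.0
```

Request:
step_arm:
  increments:
    - [[0,0,-30],[0,0,0],0.25]
    - [[0,0,-80],[0,0,0],0.25]
    - [[0,0,-135],[0,0,0],0.25]
    - [[0,0,-190],[0,0,0],0.25]
    - [[0,0,-230],[0,0,0],0.25]

```text
t: 7.2
eef_pos: [0.6151, 0.152, 0.2492]
tcp_rot: [2.19, 2.251, 0.004]
contact_force: [0.4, 0.2, -0.9]
gripper_width: 0.751
finger_force: 0.0
```

```bash
python3 - <<'E'
from h import *
s=save('wrist','w2.png');save('top','t2.png')
a=cv2.imread('pics/w2.png');b=cv2.imread('pics/t2.png')[170:350,190:500]
print(s['eef_pos'])
b=cv2.resize(b,(800,464));a=cv2.resize(a,(400,300));cv2.imwrite('pics/m2.png',a)
for X in[(.616,.16,.05)]:print(w2px('w2',X)/1.6)
E
```

```text
[0.61508401 0.15202244 0.24922503]
[200.61126686 122.90446861]
```

View pics/m2.png

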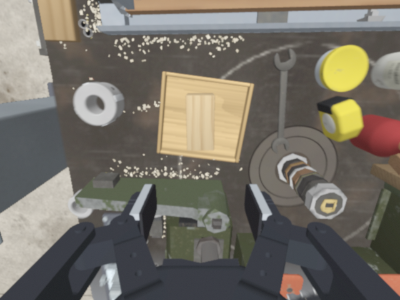

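The sample lies flat in the middle of the tray, at about (201,122) in this half-size wrist picture. Next is the button.

Request:
step_arm:
  increments:
    - [[0,-50,0],[0,0,0],0.5]
    - [[0,-105,0],[0,0,0],0.8]
    - [[-10,-155,0],[0,0,0],1]
    - [[-60,-165,0],[0,0,0],1]
    - [[-110,-165,0],[0,0,0],1]

```text
t: 7.92
eef_pos: [0.4513, 0.0371, 0.246]
tcp_rot: [-2.186, -2.255, -0.001]
contact_force: [0.4, -0.4, 0.3]
gripper_width: 0.001
finger_force: 0.0
```

Request:
step_arm:
  increments:
    - [[-50,0,0],[0,0,0],1]
    - [[-100,0,0],[0,0,0],1]
    - [[-134,0,40],[0,0,0],1]
    - [[-134,0,95],[0,0,0],1]
    - [[-134,0,140],[0,0,0],1]

```text
t: 8.55
eef_pos: [0.4556, -0.0969, 0.1042]
tcp_rot: [-2.191, -2.25, 0.002]
contact_force: [0.6, 1.2, -0.2]
gripper_width: -0.005
finger_force: 0.0
```

Request:
step_arm:
  increments:
    - [[0,0,12],[0,0,0],1]
    - [[0,0,22],[0,0,0],1]
    - [[0,0,26],[0,0,0],1]
    - [[0,0,28],[0,0,0],1]

```text
t: 9.05
eef_pos: [0.4574, -0.0963, 0.0791]
tcp_rot: [2.189, 2.252, 0.003]
contact_force: [-0.5, -0.1, -0.2]
gripper_width: -0.001
finger_force: 0.0
```

Request:
step_arm:
  increments:
    - [[0,0,3],[0,0,0],1]
    - [[0,0,5],[0,0,0],1]
    - [[0,0,7],[0,0,0],1]
    - [[0,0,8.5],[0,0,0],1]
    - [[0,0,9],[0,0,0],1]

```text
t: 9.68
eef_pos: [0.4572, -0.0963, 0.07]
tcp_rot: [2.19, 2.252, 0.002]
contact_force: [-0.8, 2.7, 15.7]
gripper_width: -0.003
finger_force: 7.8
```

Request:
step_arm:
  increments:
    - [[0,0,0.5],[0,0,0],1]
    - [[0,0,0.5],[0,0,0],1]

```text
t: 9.93
eef_pos: [0.4573, -0.0963, 0.0699]
tcp_rot: [2.19, 2.252, 0.003]
contact_force: [-1.0, 2.1, 16.5]
gripper_width: 0.002
finger_force: 8.5
```

Request:
step_arm:
  increments:
    - [[0,0,-20],[0,0,0],1]
    - [[0,0,-60],[0,0,0],0.6]
    - [[-40,0,-60],[0,0,0],0.25]
    - [[-79,0,-60],[0,0,0],0.25]
    - [[-79,0,-60],[0,0,0],0.25]

```text
t: 10.55
eef_pos: [0.4578, -0.1784, 0.1288]
tcp_rot: [2.195, 2.246, -0.002]
contact_force: [-0.6, 0.8, 0.0]
gripper_width: 0.752
finger_force: 0.0
```

```bash
python3 - <<'E'
from h import *
s=save('wrist','w3.png');print(s['eef_pos'],s['tcp_rot'])
for X in[(.4595,-.1756,.086),(.458,-.097,.07),(.458,-.097,.076)]:print(w2px('w3',X))
E
```

```text
[ 0.4578499  -0.1784051   0.12882127] [ 2.19529032e+00  2.24600691e+00 -2.03465638e-03]
[322.86872981 261.72722142]
[323.50777986 118.69196503]
[323.58361425 118.66275723]
```

View pics/w3.png

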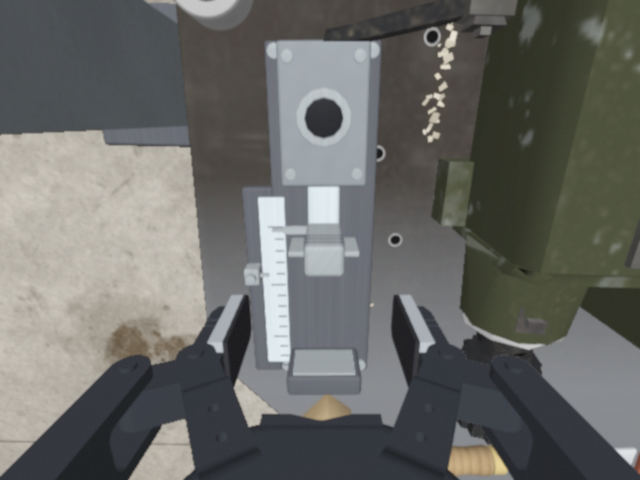

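The wrist view shows the button at (323,118), the pointer at (290,230), the clip at (252,273) with its tongue at (266,274), and the post around (324,250). I'll enlarge the last area.

```bash
python3 - <<'E'
from h import *
a=cv2.imread('pics/w3.png')[210:290,235:375];cv2.imwrite('pics/c3.png',cv2.resize(a,None,fx=5,fy=5,interpolation=cv2.INTER_CUBIC))
E
```

```text
(no output)
```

View pics/c3.png

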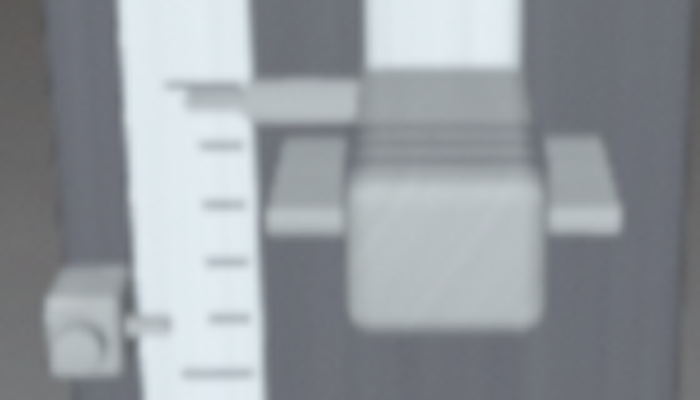

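```bash
python3 - <<'E'
from h import *
g=np.array([.022,-.99976,0])
f=lambda u,v,z:px2w('w3',235+(u+.5)/5-.5,210+(v+.5)/5-.5,z)
p=f(190,101,.022);m=f(170,324,.018);po=f(445,251,.086);t=[f(225,y,.014)@g for y in(85,374)]
print(p,m,(m-p)@g,po,np.diff(t)/5)
E
```

```text
[ 0.42176706 -0.17738735  0.022     ] [ 0.41714602 -0.21644658  0.018     ] 0.03894819663549567 [ 0.45989382 -0.17438137  0.086     ] [0.00998995]
```

Request:
step_arm:
  increments:
    - [[1,1.5,25],[0,0,0],0.25]
    - [[1,1.5,50],[0,0,0],0.25]
    - [[1,1.5,70],[0,0,0],0.25]
    - [[1,1.5,80],[0,0,0],0.25]
    - [[1,1.5,81],[0,0,0],0.25]

```text
t: 11.22
eef_pos: [0.4597, -0.1737, 0.0473]
tcp_rot: [-2.188, -2.252, 0.001]
contact_force: [0.5, -0.9, 0.4]
gripper_width: 0.754
finger_force: 0.0
```

Request:
step_arm:
  increments:
    - [[0,0,0],[0,0,0],0.5]
    - [[0,0,0],[0,0,0],0.9]
    - [[0,0,0],[0,0,0],0.9]
    - [[0,0,0],[0,0,0],0.9]
    - [[0,0,0],[0,0,0],0.9]

```text
t: 11.85
eef_pos: [0.4597, -0.1744, 0.0486]
tcp_rot: [-2.19, -2.251, -0.001]
contact_force: [-3.7, 0.7, 7.5]
gripper_width: 0.273
finger_force: 58.9
```

Request:
step_arm:
  increments:
    - [[-5,0,0],[0,0,0],0.9]
    - [[-14,0,0],[0,0,0],0.9]
    - [[-24,0,0],[0,0,0],0.9]
    - [[-33,0,0],[0,0,0],0.9]
    - [[-39,0,0],[0,0,0],0.9]

```text
t: 12.48
eef_pos: [0.4608, -0.2122, 0.0486]
tcp_rot: [-2.188, -2.251, -0.003]
contact_force: [-3.1, 4.6, 9.6]
gripper_width: 0.273
finger_force: 59.1
```

Request:
step_arm:
  increments:
    - [[0,0,0],[0,0,0],0.9]
    - [[0,0,0],[0,0,0],0.9]
    - [[0,0,0],[0,0,0],0.9]

```text
t: 12.85
eef_pos: [0.4608, -0.2121, 0.0486]
tcp_rot: [-2.188, -2.251, -0.003]
contact_force: [-4.2, 4.2, 9.3]
gripper_width: 0.272
finger_force: 59.3
```

```bash
python3 - <<'E'
from h import *
s=save('wrist','w4.png');print(s['eef_pos'],s['tcp_rot'],s['contact_force'])
q=w2px('w4',(.418,-.216,.02));u,v=q.astype(int);print(q)
u=max(u-60,0);v=min(max(v-60,0),360);print(u,v)
cv2.imwrite('pics/c4.png',cv2.resize(cv2.imread('pics/w4.png')[v:v+120,u:u+160],None,fx=5,fy=5,interpolation=cv2.INTER_CUBIC))
E
```

```text
[ 0.46075423 -0.21213451  0.04857189] [-2.18828037 -2.25075737 -0.00258456] [-4.18913146  4.24684923  9.26671532]
[241.47216797 281.28822484]
181 221
```

View pics/c4.png

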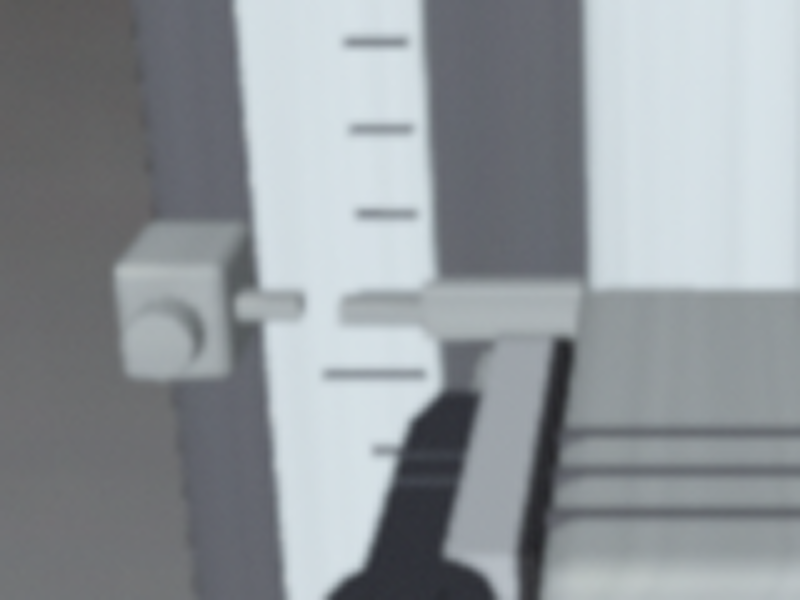

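The pointer at crop (345,310) and the tongue at (300,305) are level to within a few pixels, and the rule scale is about 8 px/mm.

```bash
python3 - <<'E'
from h import *
g=np.array([.022,-.99976,0])
f=lambda u,v,z:px2w('w4',181+(u+.5)/5-.5,221+(v+.5)/5-.5,z)
e=(f(300,305,.018)-f(345,310,.022))@g
print(e)
if abs(e)<.0015: print(bot.finish_job())
E
```

```text
0.001390720687566751
the job is handed in; nothing more can be done
None
```

The job is handed in: the sample is released in the tray, the lock button is pressed down to its stop, and the gripper is holding the arm with the pointer about 1.4 mm short of the marker by my last camera measurement (tolerance 4 mm).

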